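# Open a bench centrifuge to its lid stop and fit the rotor

### The arm

A 7-joint arm with a two-finger parallel gripper is mounted at the origin on the work surface. World frame = base frame: x ahead of the robot, y to its left, z up, the work surface at z = 0. Lengths are in m, angles in rad, forces in N, time in s.
With the tool pointing down it reaches from about 0.425 to 1.025 m from the base axis. Payload 9.4 kg.
Tool frame: the origin (TCP) lies at the very end of the fingers, on their centre line; the grasp point (between the pads) lies 19 mm behind it; z points along the fingers, y is the line along which they close (so a half turn about z gives the same grasp; the last joint's range is limited). The gripper opens to 85 mm and grips with 20 to 120 N. Pads are 22 mm wide; open, the fingers measure 114 mm over their backs; the gripper's body (76 mm by 85 mm) begins 54 mm behind the grasp point. The pads swing forward as they close: fully open they stand 13 mm farther back than shut.
Start: joints at [1.102, 0.599, -0.003, 1.599, 0.002, 0.943, -0.08], TCP at [0.277, -0.67, 0.231] pointing down, gripper open.
Joint ranges: [-2.57, 2.57], [-0.35, 1.97], [-1.29, 1.29], [0.11, 2.56], [-1.05, 4.19], [0.11, 1.86], [-2.63, 2.63]. Speed limits (rad/s): [2.22, 2.22, 3.01, 3.01, 3.14, 3.14, 3.14].

### API

Orientations are given as a rotation vector (axis times angle).
In Python, from workcell import r gives the robot as it stands.
- The arm moves only by the tool jog_arm, never from a script. Its argument "increments" is a list of rows, each a list of 7 numbers: the shift along the tool's x, y, z in mm, then the turn, a rotation vector about the tool's x, y, z in rad, then the opening, from -1 (shut) to 1 (fully open). In form: [[dx, dy, dz, rx, ry, rz, claw], ...]. A call has 1 to 8 rows; each row is the pose to reach, as a shift and turn from the pose commanded when the call began, along the tool's axes at that moment; what a row does not reach only later rows make up. A row lasts 1/10 s, in which the tool goes at most 50 mm and 8.59 degrees, less where a joint would pass 70% of its speed; a pose out of reach is approached as far as the arm can. A call with a gripper value outside its range is refused whole. The fingers move at their own pace and stop on an object; the grip force is fixed at half the most. Time passes only in rows, so rows that repeat a pose let the fingers close. It gives the time, the measured TCP pose, the force, the opening and the grip force at its end, in the units of the state.
- r.get_obs(): the state, without advancing time (a new reading comes with each control period).
- r.read_camera(name): name is "scene" or "side" or "wrist"; returns a dict with "frame" (480x640x3 uint8, blue, green, red), "mtx" (3x3 intrinsics, pixels), "R" (3x3) and "t" (3): a world point X has camera coordinates R X + t. Camera axes: x right, y down, z forward; pixel columns grow to the right and rows downward; lengths in m; the calibration is good to about 2 mm. A picture is of the moment at which its call begins. There is no depth.
- r.sign_off(): hands the job in; it is judged then, once.
The state is a dict: "time": time; "qpos": joint angles; "dq": joint speeds; "joint_torque": joint torques, N m; "tool_pos": TCP position; "ee_rot": TCP orientation; "ft_force": force on the tool from outside, world axes, zero at the start; "torque": the same for the moment, N m; "gripper_width": opening from 0.0 (shut) to 1.0 (fully open); "grasp_force": force on a finger pad.
Only numpy, scipy, OpenCV 4.12 (cv2) and the standard library are available. Lean on these libraries where they do the work, as an engineer would, in place of code of your own. Each camera call takes 0.05 s, during which the arm holds its last target. There are 200 camera calls.

### The job

Get the small centrifuge ready to run: swing its lid, which has popped ajar, open until you feel it press on the rubber-tipped stop behind the machine, without forcing it, and leave it resting there. Then set the loose rotor on the spindle inside, gently and fully home, let go of it, and leave the other things on the bench alone.

Things in the scene. Friction and masses are not known exactly. Their poses are not given: they have to be found in the camera images.
- lid (a joint): lid's hinge angle, rad: 0 = shut and level, grows as it swings up and away from the robot; starts 0.5 to 0.8. Stiff: it stays where left, 2 to 5 N at the tab moves it. Past upright, somewhere between 1.65 and 1.95, its outer face meets the rubber ball of lid_rest: the push at the tab then rises steeply. The lid is a shell 186 mm long, 190 mm wide, 32 mm thick
- lid_rest: the lid's stop: a fixed thin steel post 14 mm thick behind the centrifuge, topped by a rubber ball 24 mm across whose centre is 200 mm above the bench; its distance behind the machine differs each time. Press the lid against it clearly (4 N more at the tab than moving takes is right); over about 14 N more at the tab is forcing it. Origin at its foot on the bench
- lid_hinge (a point): middle of the lid's hinge line, at the top rear edge of the centrifuge, 118 mm above the bench. x axis: from the machine's front to its rear (away from the robot); y axis: along the hinge line; z up. Fixed to the casing, does not turn with the lid
- lid_tab (a point): centre of the grey pull tab amid the lid's front lip: 24 mm wide along the hinge line, 14 mm thick, its tip 18 mm further out. Lid shut: 208 mm from the hinge line to the front and 10 mm above it; it turns with the lid, x axis along the lid to the hinge, y along the hinge line. Its flat +y and -y sides can be pinched from above and turn between the fingers as the lid swings
- spindle_tip (a point): tip of the steel spindle amid the round chamber (mouth 134 mm across), 92 mm above the bench, 100 mm in front of the hinge line's middle. Spindle 10.5 mm thick, its conical tip 6 mm high and 4 mm wide at the end; stands 24 mm out of a flat seat. z up
- centrifuge: small cream bench centrifuge, fixed: casing 200 mm square, deck 115 mm above the bench, plus a console 34 mm deep and 85 mm high at its front. Origin on the bench under the spindle, x axis to the rear, where the lid is hinged
- rotor_knob (a point): centre of the black upright knob (24 mm across, 34 mm tall) on the loose aluminium rotor, a disc 112 mm across, 30 mm thick, with a ring of tube holes, about 0.32 kg, standing on the bench left or right of the centrifuge. 50 mm above its underside, which has a bore 13.2 mm wide, 30 mm deep. Fully home on the spindle the point is 26 mm above spindle_tip. z along its axis, up
- rotor: the same loose rotor; origin at the centre of its underside
- tip_box: bystander: closed grey pipette-tip box, 85 x 120 x 60 mm; origin at the centre of its underside
- tube_rack: bystander: white tube rack full of small capped tubes, 75 x 160 x 60 mm; origin at the centre of its underside
- bottle: bystander: white bottle with a white cap, 68 mm across, 170 mm tall; origin at the centre of its underside
- jar: bystander: small amber jar with a black cap, 60 mm across, 75 mm tall; origin at the centre of its underside
- microplate: bystander: flat clear well plate, 85 x 127 x 15 mm; origin at the centre of its underside
- timer: bystander: white bench timer, 60 x 75 x 22 mm; origin at the centre of its underside
Not all that is in view belongs to the job. Leave any orange or pink look-alike of the rotor alone.

How it is judged:
On the way, in this order (a step that is already met when the one before it is completed fails the run):
1. the lid has been swung open and pressed against its stop (over 3 N on the stop), the rotor not yet fitted (value of joint lid above 1.6 rad and contact force between lid_rest and anything else above 3 N and contact force between lid_rest and the fingers below 0.05 N and contact force between lid_rest and the arm below 0.05 N), for 0.3 s.
2. the rotor sits fully home on the spindle (horizontal distance between rotor_knob and spindle_tip below 0.004 m and z of rotor_knob in the frame of spindle_tip below 0.029 m and angle between rotor_knob's own z axis and vertical below 0.05 rad), for 0.2 s.
At the end, for the whole second after the job is handed in: the lid stands open past upright, resting against the ball of its stop (over 0.5 N between them), the rotor is level and fully home on the spindle (within 4 mm sideways, at most 3 mm high, tilt under 0.05 rad), both let go and at rest, and the other things are within 30 mm of their starts (all of step 2 and value of joint lid above 1.6 rad and contact force between lid_rest and anything else above 0.5 N and contact force between lid_rest and the fingers below 0.05 N and contact force between lid_rest and the arm below 0.05 N and linear speed of rotor below 0.01 m/s and velocity of joint lid between -0.02 and 0.02 rad/s); the robot touches nothing.
It fails at once if the lid is forced against its stop, or the stop is otherwise pushed (over 35 N on the stop, some 14 N at the tab beyond what moving the lid takes) (contact force between lid_rest and anything else above 35 N).
It fails at once if the lid is flung or slammed (faster than 2 rad/s) (velocity of joint lid above 2 rad/s or velocity of joint lid below -2 rad/s).
It fails at once if the rotor is dropped or rammed onto the centrifuge (more than 40 N between them) (contact force between rotor and centrifuge above 40 N).
It fails at once if another thing on the bench is moved by more than 30 mm (distance of any of tip_box, tube_rack, bottle, jar, microplate, timer from where it was at the start of the episode above 0.03 m).
It also fails if it takes over 72 s, if anything falls off the work surface, if the arm or the gripper's body presses on something with over 40 N, if the wrist force passes 120 N, or if a joint passes its speed limit or range.

## Working session

There is one attempt and no reset: what is moved stays moved. The work goes in short steps, Python scripts to look and compute and a tool call to move; the robot and the scene stay as the last step left them, time stands still between calls to the robot, and variables do not carry over. Pictures are saved under pics/ and viewed, at most 10 in all, crops included, and the job is handed in when it is done.

Besides the shell and the picture viewer there is one more tool, called as name(argument=value, ...) on one line, values as JSON. jog_arm: Moves the arm, as the interface text tells. Its arguments: {"type":"object","properties":{"increments":{"type":"array"}},"required":["increments"]}

```bash
mkdir -p pics; ls; python3 - <<'E'
from workcell import r
import cv2,numpy as np,pickle
d={n:r.read_camera(n) for n in("scene","side","wrist")}
pickle.dump(d,open("d0.pkl","wb"))
for n in d: cv2.imwrite(f"pics/{n}0.png",d[n]["frame"])
for n in d: print(n,d[n]["mtx"].tolist(),(-d[n]["R"].T@d[n]["t"]).round(3),d[n]["R"].round(3).tolist())
o=r.get_obs();print(o)
E
```

```text
pics
scene [[597.7015760541077, 0.0, 323.1499831403723], [0.0, 597.7015760541077, 244.4884383468604], [0.0, 0.0, 1.0]] [ 1.516 -0.368  1.405] [[0.342, 0.94, -0.014], [0.728, -0.274, -0.628], [-0.594, 0.204, -0.778]]
side [[577.7234413070747, 0.0, 328.6948355734709], [0.0, 577.7234413070747, 232.62710351563715], [0.0, 0.0, 1.0]] [-0.051  0.927  0.876] [[-0.853, -0.522, 0.018], [-0.308, 0.476, -0.824], [0.421, -0.708, -0.567]]
wrist [[366.33400485022815, 0.0, 311.9841371262499], [0.0, 366.33400485022815, 243.26964698030454], [0.0, 0.0, 1.0]] [ 0.344 -0.643  0.373] [[0.382, -0.924, -0.002], [-0.884, -0.366, 0.291], [-0.27, -0.109, -0.957]]
{'time': 0.15, 'qpos': array([ 1.10230431,  0.59996068, -0.00252649,  1.59992708,  0.00178919,
        0.94289129, -0.07979083]), 'dq': array([-0.00158543, -0.00235699, -0.0013939 , -0.00362474,  0.00056164,
       -0.00024646, -0.00044873]), 'joint_torque': array([ 3.50358489e-03, -7.76993394e+01,  1.56668745e+00, -2.58240777e+01,
        1.24076457e-02,  6.71566639e-03, -3.73144587e-06]), 'tool_pos': array([ 0.27669423, -0.66975367,  0.23060841]), 'ee_rot': array([-3.08037875e+00, -6.11348787e-01,  5.36704616e-04]), 'ft_force': array([ 0.09385223,  0.17927768, -0.14968922]), 'torque': array([-0.03183928, -0.00217282, -0.00656369]), 'grasp_force': 0.0, 'gripper_width': 1.0017478999811136}
```

View pics/scene0.png

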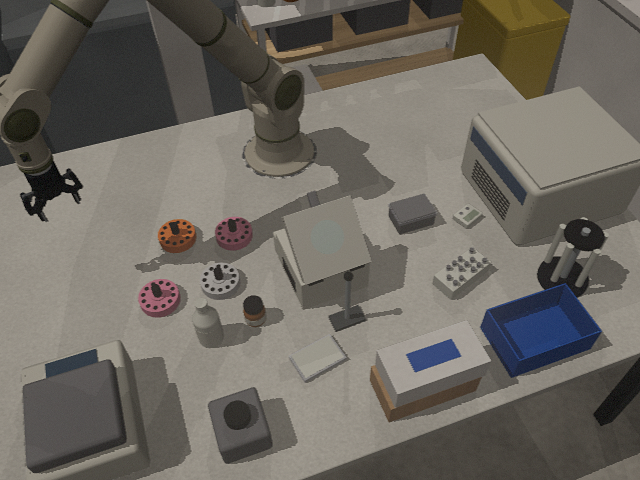

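View pics/side0.png

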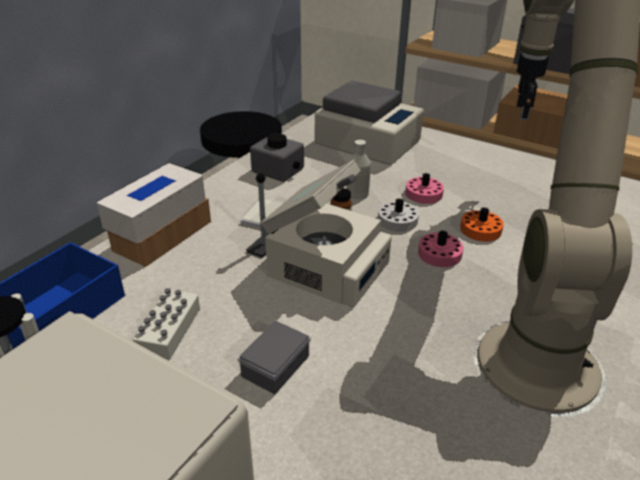

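Rotor candidates in the scene view: orange (177,236), pink (233,233), pink (159,297), silver (220,279; side view 399,213). The description says bare aluminium, so I choose the silver one. The centrifuge is at (320,250), with the lid ajar and its tab near (312,197). The post ball is at (348,276), or (261,178) in the side view. Next is one close crop.

```bash
python3 - <<'E'
import cv2,numpy as np,pickle
d=pickle.load(open("d0.pkl","rb"))
a=cv2.resize(d["scene"]["frame"][180:340,180:380],None,fx=3.5,fy=3.5,interpolation=cv2.INTER_CUBIC)
b=cv2.resize(d["side"]["frame"][140:310,230:440],None,fx=3.5,fy=3.5,interpolation=cv2.INTER_CUBIC)
a=cv2.convertScaleAbs(a,alpha=1.5,beta=15);b=cv2.convertScaleAbs(b,alpha=1.3,beta=15)
cv2.imwrite("pics/cA.png",a);cv2.imwrite("pics/cB.png",b)
E
```

```text
(no output)
```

View pics/cA.png

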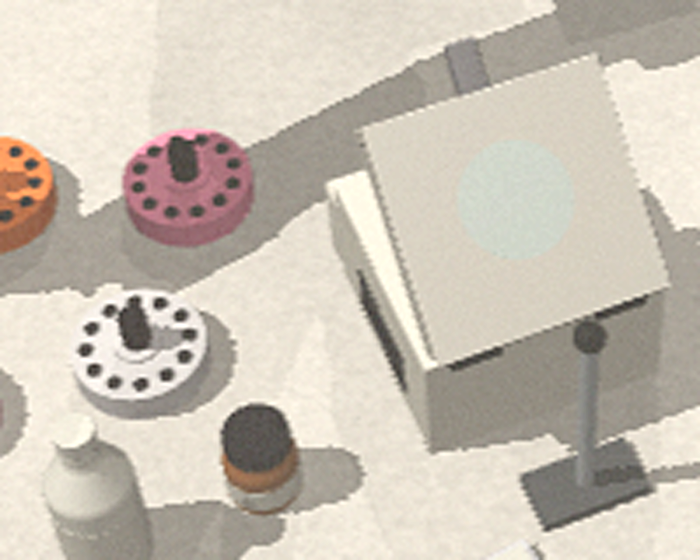

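View pics/cB.png

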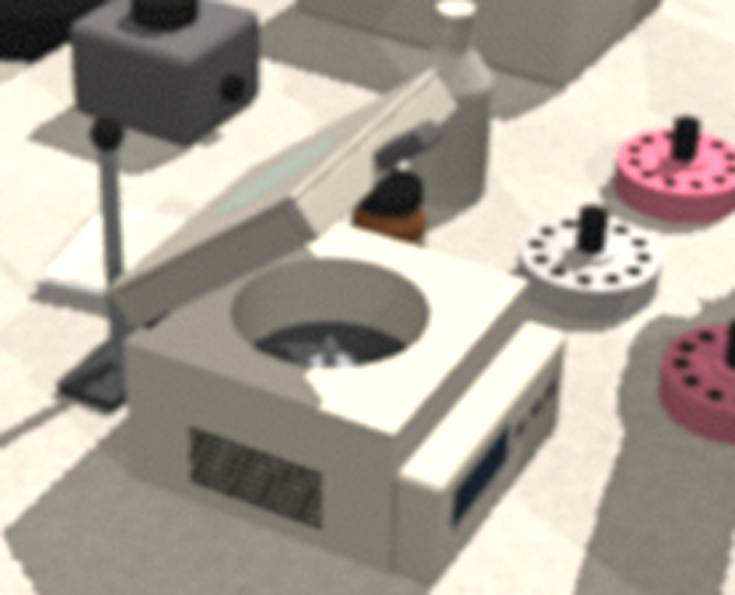

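The crops confirm it: the silver rotor's knob is at scene (218,273) and side (399,206). The tab is at scene (313,199) and side (346,181). The ball is at scene (348.6,276) and side (260.6,178). The deck corners and spindle are visible in the side view.

```bash
cat > h.py <<'E'
import cv2,numpy as np,pickle
def P(c): return c["mtx"]@np.c_[c["R"],c["t"]]
def tri(c1,p1,c2,p2):
    X=cv2.triangulatePoints(P(c1),P(c2),np.float64(p1).reshape(2,1),np.float64(p2).reshape(2,1)).ravel();return X[:3]/X[3]
def plane(c,p,z):
    o=-c["R"].T@c["t"];v=c["R"].T@np.linalg.solve(c["mtx"],np.r_[p,1.]);return o+v*(z-o[2])/v[2]
def proj(c,X): q=P(c)@np.r_[X,1];return q[:2]/q[2]
E
python3 - <<'E'
from h import *
np.set_printoptions(precision=4,suppress=True)
d=pickle.load(open("d0.pkl","rb"));S,D=d["scene"],d["side"]
A=lambda x,y:(x/3.5+180-.36,y/3.5+180-.36)
B=lambda x,y:(x/3.5+230-.36,y/3.5+140-.36)
for n,a,b in(("tab",(467,68),(407,145)),("knob",(134,324),(592,230)),("ball",(590,337),(107,134)),("lidfrontleft",(362,130),(435,70))):
    X=tri(S,A(*a),D,B(*b));print(n,X,proj(S,X)-A(*a))
c=[plane(D,B(*p),.115) for p in((527,285),(395,432),(128,345))]
print(c,np.linalg.norm(c[0]-c[1]),np.linalg.norm(c[1]-c[2]),"ctr",(c[0]+c[2])/2)
u=c[1]-c[2]
print("yaw",np.arctan2(*(-u)[1::-1]))
print("spindle",plane(D,B(333,356),.092))
for p in((435,362),(668,285)):print("lid rear",plane(S,A(*p),.128))
# rotor disc top: silver mask
for n,c,z in(("scene",S,.030),("side",D,.030)):
    f=c["frame"];hsv=cv2.cvtColor(f,cv2.COLOR_BGR2HSV)
    m=((hsv[...,1]<30)&(hsv[...,2]>(175))).astype(np.uint8)
    x,y=(220,279) if n=="scene" else (399,213)
    k,l,s,ce=cv2.connectedComponentsWithStats(m);r0=l[y-20:y+20,x-25:x+25];i=np.bincount(r0[r0>0]).argmax()
    hull=cv2.convexHull(np.argwhere(l==i)[:,::-1].astype(np.int32));e=cv2.fitEllipse(hull);print(n,s[i],e,plane(c,e[0],z))
E
```

```text
tab [ 0.4834 -0.0389  0.2549] [-0.286  -0.1971]
knob [ 0.4717 -0.3238  0.0492] [0.1506 0.1181]
ball [ 0.7111 -0.0277  0.1985] [-0.2241 -0.1118]
lidfrontleft [ 0.5165 -0.1325  0.2571] [-0.4    -0.2934]
[array([ 0.4365, -0.1342,  0.115 ]), array([0.4293, 0.0579, 0.115 ]), array([0.6231, 0.072 , 0.115 ])] 0.1922013877032624 0.19437133681892843 ctr [ 0.5298 -0.0311  0.115 ]
yaw 0.0725141520559034
spindle [ 0.5209 -0.0179  0.092 ]
lid rear [ 0.6454 -0.1241  0.128 ]
lid rear [0.6398 0.0665 0.128 ]Traceback (most recent call last):
  File "<stdin>", line 19, in <module>
ValueError: attempt to get argmax of an empty sequence
```

```bash
cat >> h.py <<'E'
from scipy.spatial.transform import Rotation as Ro
def goto(o,pos,yaw=None):
    "move from present pose o to pos with tool down, tool x at world yaw: mm and rotvec in tool axes"
    R=Ro.from_rotvec(o["ee_rot"]);s=R.inv().apply(np.r_[pos]-o["tool_pos"])*1e3
    if yaw is None: rv=np.zeros(3)
    else:
        T=Ro.from_matrix(np.c_[[np.cos(yaw),np.sin(yaw),0],[np.sin(yaw),-np.cos(yaw),0],[0,0,-1]]);rv=(R.inv()*T).as_rotvec()
    print("goto",s.round(1),rv.round(3));return s,rv
E
python3 - <<'E'
from h import *
from workcell import r
np.set_printoptions(precision=4,suppress=True)
d=pickle.load(open("d0.pkl","rb"));S,D=d["scene"],d["side"]
A=lambda x,y:(x/3.5+180-.36,y/3.5+180-.36)
B=lambda x,y:(x/3.5+230-.36,y/3.5+140-.36)
print("bottle cap",tri(S,A(76,432),D,B(455,10)),"jar cap",tri(S,A(257,420),D,B(392,185)))
o=r.get_obs();goto(o,[.475,-.039,.34],.045)
E
```

```text
bottle cap [ 0.638  -0.3896  0.1656] jar cap [ 0.6144 -0.258   0.0763]
goto [ 424.1 -507.3 -108.8] [-0.001  0.     0.347]
```

jog_arm(increments=[[50, -60, -40, 0, 0, 0.05, 1], [90, -108, -80, 0, 0, 0.1, 1], [120, -144, -109, 0, 0, 0.15, 1], [150, -180, -109, 0, 0, 0.2, 1], [180, -215, -109, 0, 0, 0.25, 1], [210, -251, -109, 0, 0, 0.3, 1], [240, -287, -109, 0, 0, 0.347, 1], [270, -323, -109, 0, 0, 0.347, 1]])

```text
time: 0.95
tool_pos: [0.39, -0.3089, 0.3395]
ee_rot: [3.14, 0.068, 0.001]
ft_force: [1.5, -0.4, -0.1]
gripper_width: 1.003
grasp_force: 0.0
```

jog_arm(increments=[[51, -2, 0, 0, 0, 0, 1], [102, -4, 0, 0, 0, 0, 1]])

```text
time: 1.15
tool_pos: [0.4901, -0.3009, 0.34]
ee_rot: [3.14, 0.072, 0.001]
ft_force: [0.6, -1.5, 1.1]
gripper_width: 1.002
grasp_force: 0.0
```

```bash
python3 - <<'E'
from h import *
from workcell import r
o=r.get_obs();print(o["tool_pos"],o["ee_rot"],o["qpos"].round(2));goto(o,[.475,-.039,.34],.045)
E
```

```text
[ 0.4901132  -0.30085748  0.34003098] [3.14025630e+00 7.17742870e-02 1.19909918e-03] [ 0.47  0.31 -0.03  1.82  0.01  1.01 -1.08]
goto [-3.100e+00 -2.623e+02 -1.000e-01] [ 0.001 -0.001  0.001]
```

jog_arm(increments=[[-1, -45, 0, 0, 0, 0, 1], [-2, -90, 0, 0, 0, 0, 1], [-3, -135, 0, 0, 0, 0, 1], [-3, -180, 0, 0, 0, 0, 1], [-3, -225, 0, 0, 0, 0, 1], [-3, -262, 0, 0, 0, 0, 1], [-3, -262, 0, 0, 0, 0, 1]])

```text
time: 1.85
tool_pos: [0.4743, -0.0358, 0.3393]
ee_rot: [-3.139, -0.082, -0.0]
ft_force: [-0.1, -0.1, 0.5]
gripper_width: 0.998
grasp_force: 0.0
```

```bash
python3 - <<'E'
from h import *
from workcell import r
w=r.read_camera("wrist");pickle.dump(w,open("w1.pkl","wb"))
o=r.get_obs();print(o["tool_pos"],o["ft_force"],-w["R"].T@w["t"]);print(proj(w,[.4834,-.0389,.255]),proj(w,o["tool_pos"]))
cv2.imwrite("pics/w1.png",cv2.convertScaleAbs(w["frame"],alpha=1.3,beta=15))
E
```

```text
[ 0.47447329 -0.03863945  0.33921214] [ 0.88643546 -1.5129615   0.7490465 ] [ 0.54750879 -0.03390485  0.48132143]
[315.29511946 236.4074084 ] [314.83663057 309.96444603]
```

View pics/w1.png

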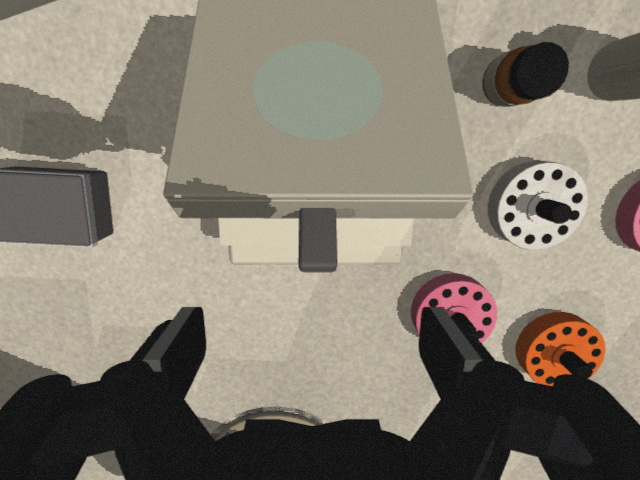

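The wrist view shows the tab at (318,240), 38 px wide, which agrees with the triangulation to about 2 mm. The silver rotor is at (543,205), and the lid edge is level in the image, so the yaw is right. Descending to pinch the tab.

jog_arm(increments=[[1, 1, 35, 0, 0, 0, 1], [2, 2, 65, 0, 0, 0, 1], [2, 2, 85, 0, 0, 0, 1], [2, 2, 93, 0, 0, 0, 1], [2, 2, 93, 0, 0, 0, 1]])

```text
time: 2.4
tool_pos: [0.4763, -0.0438, 0.2453]
ee_rot: [3.141, 0.068, -0.003]
ft_force: [1.0, 0.6, -0.0]
gripper_width: 0.999
grasp_force: 0.0
```

jog_arm(increments=[[0, 0, 0, 0, 0, 0, -0.2], [0, 0, 0, 0, 0, 0, -0.5], [0, 0, 0, 0, 0, 0, -1], [0, 0, 0, 0, 0, 0, -1], [0, 0, 0, 0, 0, 0, -1], [0, 0, 0, 0, 0, 0, -1], [0, 0, 0, 0, 0, 0, -1]])

```text
time: 3.1
tool_pos: [0.4761, -0.0392, 0.2467]
ee_rot: [-3.137, -0.075, 0.001]
ft_force: [-4.7, 13.8, 6.1]
gripper_width: 0.266
grasp_force: 60.4
```

jog_arm(increments=[[5, -1, -5, 0, 0, 0, -1], [10, -2, -10, 0, 0, 0, -1], [21, -2, -20, 0, 0, 0, -1], [32, -2, -28.5, 0, 0, 0, -1], [38, -2, -33, 0, 0, 0, -1], [38, -2, -33, 0, 0, 0, -1]])

```text
time: 3.7
tool_pos: [0.5144, -0.0371, 0.2792]
ee_rot: [-3.139, -0.073, 0.002]
ft_force: [-1.2, 5.1, 0.4]
gripper_width: 0.263
grasp_force: 60.4
```

```bash
python3 - <<'E'
from h import *
from workcell import r
o=r.get_obs();print(o["tool_pos"],o["ee_rot"],o["ft_force"],o["torque"],o["grasp_force"])
w=r.read_camera("wrist");s=r.read_camera("side")
a=cv2.resize(w["frame"],(400,300));b=cv2.resize(s["frame"][60:300,200:520],(400,300))
cv2.imwrite("pics/m1.png",cv2.convertScaleAbs(np.hstack([a,b]),alpha=1.3,beta=15))
E
```

```text
[ 0.51440241 -0.03712604  0.27923117] [-3.13883702e+00 -7.34659088e-02  2.24538740e-03] [-1.1726293   5.11413769  0.43591957] [1.30341538 0.57192604 0.2075615 ] 60.36295294761658
```

View pics/m1.png

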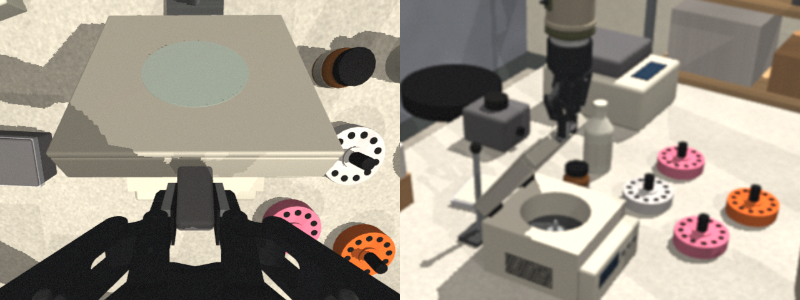

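The tab is held between the pads, and the side view shows the lid rising. Forces are low, so I continue the arc.

jog_arm(increments=[[7, -0.5, -4.5, 0, 0, 0, -1], [14, -1, -8.5, 0, 0, 0, -1], [29, -1, -16, 0, 0, 0, -1], [45, -1, -23, 0, 0, 0, -1], [61, -1, -28, 0, 0, 0, -1], [78, -1, -32, 0, 0, 0, -1], [95, -1, -34.5, 0, 0, 0, -1], [95, -1, -34.5, 0, 0, 0, -1]])

```text
time: 4.6
tool_pos: [0.6111, -0.0323, 0.314]
ee_rot: [-3.139, -0.072, -0.002]
ft_force: [0.2, 5.2, 0.4]
gripper_width: 0.266
grasp_force: 59.8
```

jog_arm(increments=[[8, -0.5, -0.7, 0, 0, 0, -1], [17, -1, -1.2, 0, 0, 0, -1], [27, -1, -1.3, 0, 0, 0, -1], [36, -1, -1, 0, 0, 0, -1], [43, -1, -0.4, 0, 0, 0, -1], [43, -1, -0.4, 0, 0, 0, -1]])

```text
time: 5.2
tool_pos: [0.6526, -0.0302, 0.3145]
ee_rot: [-3.14, -0.071, -0.001]
ft_force: [-0.1, 3.8, 2.1]
gripper_width: 0.266
grasp_force: 59.3
```

```bash
python3 - <<'E'
from h import *
from workcell import r
np.set_printoptions(precision=4,suppress=True)
o=r.get_obs();print(o["tool_pos"],o["ft_force"])
s=r.read_camera("side")
cv2.imwrite("pics/m2.png",cv2.convertScaleAbs(cv2.resize(s["frame"][100:300,220:460],(720,600),interpolation=cv2.INTER_CUBIC),alpha=1.3,beta=15))
# ball vs hinge prediction
E
```

```text
[ 0.6526 -0.0302  0.3145] [-0.0648  3.825   2.134 ]
```

View pics/m2.png

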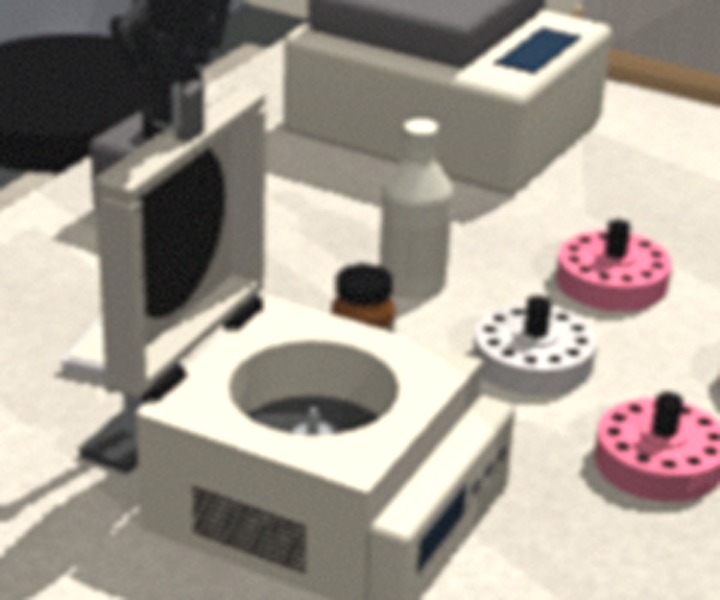

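The lid is just past upright, with no contact yet. The spindle tip is visible at side (324,236). Now slower steps, reading the force while moving.

jog_arm(increments=[[5, -0.5, 0.6, 0, 0, 0, -1], [10, -0.5, 1.2, 0, 0, 0, -1], [15, -0.5, 2.0, 0, 0, 0, -1], [20, -0.5, 2.9, 0, 0, 0, -1]])

```text
time: 5.65
tool_pos: [0.6719, -0.0292, 0.3119]
ee_rot: [-3.141, -0.071, -0.0]
ft_force: [-4.3, 3.5, 5.8]
gripper_width: 0.265
grasp_force: 59.1
```

jog_arm(increments=[[3, 0, 0.6, 0, 0, 0, -1], [6, 0, 1.2, 0, 0, 0, -1], [9, 0, 1.9, 0, 0, 0, -1]])

```text
time: 5.95
tool_pos: [0.681, -0.0288, 0.31]
ee_rot: [-3.14, -0.071, -0.001]
ft_force: [-2.8, 3.4, 6.2]
gripper_width: 0.27
grasp_force: 58.9
```

jog_arm(increments=[[3, 0, 0.2, 0, 0, 0, -1], [6, 0, 0.6, 0, 0, 0, -1], [9, 0, 1.4, 0, 0, 0, -1]])

```text
time: 6.25
tool_pos: [0.6895, -0.0284, 0.3081]
ee_rot: [-3.14, -0.07, 0.001]
ft_force: [-3.7, 3.4, 3.7]
gripper_width: 0.269
grasp_force: 59.2
```

jog_arm(increments=[[3, 0, 0.7, 0, 0, 0, -1], [6, 0, 1.5, 0, 0, 0, -1]])

```text
time: 6.45
tool_pos: [0.6955, -0.028, 0.3065]
ee_rot: [-3.14, -0.071, 0.001]
ft_force: [-3.7, 4.5, 3.2]
gripper_width: 0.262
grasp_force: 58.8
```

jog_arm(increments=[[2.5, 0, 0.6, 0, 0, 0, -1], [5, 0, 1.3, 0, 0, 0, -1]])

```text
time: 6.65
tool_pos: [0.7005, -0.0278, 0.3051]
ee_rot: [-3.14, -0.071, 0.002]
ft_force: [-3.9, 3.5, 2.5]
gripper_width: 0.266
grasp_force: 58.7
```

jog_arm(increments=[[2, 0, 0.6, 0, 0, 0, -1], [4, 0, 1.3, 0, 0, 0, -1]])

```text
time: 6.85
tool_pos: [0.7045, -0.0276, 0.3038]
ee_rot: [-3.14, -0.071, 0.002]
ft_force: [-3.6, 4.7, 2.7]
gripper_width: 0.269
grasp_force: 58.7
```

jog_arm(increments=[[2, 0, 0.7, 0, 0, 0, -1], [4, 0, 1.4, 0, 0, 0, -1]])

```text
time: 7.05
tool_pos: [0.7086, -0.0274, 0.3024]
ee_rot: [-3.14, -0.071, 0.001]
ft_force: [-3.6, 3.3, 3.0]
gripper_width: 0.264
grasp_force: 58.6
```

jog_arm(increments=[[2, 0, 0.7, 0, 0, 0, -1]])

```text
time: 7.15
tool_pos: [0.7105, -0.0273, 0.3017]
ee_rot: [-3.14, -0.071, 0.002]
ft_force: [-3.5, 3.7, 1.3]
gripper_width: 0.267
grasp_force: 58.6
```

jog_arm(increments=[[1.5, 0, 0.6, 0, 0, 0, -1], [3, 0, 1.2, 0, 0, 0, -1]])

```text
time: 7.35
tool_pos: [0.7137, -0.0271, 0.3006]
ee_rot: [-3.14, -0.071, 0.001]
ft_force: [-3.0, 3.5, 3.2]
gripper_width: 0.27
grasp_force: 58.5
```

jog_arm(increments=[[1.5, 0, 0.6, 0, 0, 0, -1]])

```text
time: 7.45
tool_pos: [0.7152, -0.0271, 0.3]
ee_rot: [-3.14, -0.071, 0.001]
ft_force: [-4.4, 4.0, 4.0]
gripper_width: 0.266
grasp_force: 58.5
```

jog_arm(increments=[[1.5, 0, 0.6, 0, 0, 0, -1]])

```text
time: 7.55
tool_pos: [0.7167, -0.027, 0.2994]
ee_rot: [-3.14, -0.071, 0.001]
ft_force: [-3.1, 4.8, 2.5]
gripper_width: 0.267
grasp_force: 58.5
```

jog_arm(increments=[[1.2, 0, 0.5, 0, 0, 0, -1]])

```text
time: 7.65
tool_pos: [0.7181, -0.0269, 0.2989]
ee_rot: [-3.14, -0.071, 0.0]
ft_force: [-3.0, 4.0, 1.7]
gripper_width: 0.269
grasp_force: 58.5
```

jog_arm(increments=[[1.2, 0, 0.5, 0, 0, 0, -1]])

```text
time: 7.75
tool_pos: [0.7193, -0.0269, 0.2984]
ee_rot: [-3.14, -0.071, 0.0]
ft_force: [-3.3, 3.4, 2.7]
gripper_width: 0.264
grasp_force: 58.5
```

jog_arm(increments=[[1.2, 0, 0.5, 0, 0, 0, -1]])

```text
time: 7.85
tool_pos: [0.7205, -0.0268, 0.298]
ee_rot: [-3.14, -0.071, 0.0]
ft_force: [-2.5, 4.7, 2.4]
gripper_width: 0.262
grasp_force: 58.5
```

jog_arm(increments=[[1.2, 0, 0.5, 0, 0, 0, -1]])

```text
time: 7.95
tool_pos: [0.7217, -0.0267, 0.2975]
ee_rot: [-3.14, -0.071, 0.0]
ft_force: [-3.5, 4.3, 2.6]
gripper_width: 0.263
grasp_force: 58.5
```

jog_arm(increments=[[1.2, 0, 0.5, 0, 0, 0, -1]])

```text
time: 8.05
tool_pos: [0.7229, -0.0267, 0.2969]
ee_rot: [-3.14, -0.071, 0.0]
ft_force: [-3.0, 4.6, 2.6]
gripper_width: 0.264
grasp_force: 58.6
```

jog_arm(increments=[[1.2, 0, 0.5, 0, 0, 0, -1]])

```text
time: 8.15
tool_pos: [0.7241, -0.0266, 0.2964]
ee_rot: [-3.14, -0.071, 0.0]
ft_force: [-2.2, 4.5, 2.6]
gripper_width: 0.261
grasp_force: 58.5
```

jog_arm(increments=[[1.2, 0, 0.5, 0, 0, 0, -1]])

```text
time: 8.25
tool_pos: [0.7253, -0.0266, 0.2959]
ee_rot: [-3.14, -0.071, 0.0]
ft_force: [-2.8, 4.6, 3.4]
gripper_width: 0.262
grasp_force: 58.5
```

jog_arm(increments=[[1.2, 0, 0.5, 0, 0, 0, -1]])

```text
time: 8.35
tool_pos: [0.7265, -0.0265, 0.2954]
ee_rot: [-3.14, -0.071, 0.001]
ft_force: [-3.9, 4.3, 1.2]
gripper_width: 0.263
grasp_force: 58.6
```

jog_arm(increments=[[1.2, 0, 0.5, 0, 0, 0, -1]])

```text
time: 8.45
tool_pos: [0.7277, -0.0265, 0.2949]
ee_rot: [-3.14, -0.071, 0.0]
ft_force: [-3.6, 4.4, 2.9]
gripper_width: 0.266
grasp_force: 58.5
```

jog_arm(increments=[[1.2, 0, 0.5, 0, 0, 0, -1]])

```text
time: 8.55
tool_pos: [0.7289, -0.0264, 0.2944]
ee_rot: [-3.14, -0.071, 0.001]
ft_force: [-2.5, 4.4, 3.5]
gripper_width: 0.264
grasp_force: 58.5
```

jog_arm(increments=[[1.2, 0, 0.5, 0, 0, 0, -1]])

```text
time: 8.65
tool_pos: [0.7298, -0.0263, 0.2939]
ee_rot: [-3.14, -0.071, 0.001]
ft_force: [-6.3, 4.3, 5.8]
gripper_width: 0.262
grasp_force: 58.6
```

jog_arm(increments=[[1.2, 0, 0.5, 0, 0, 0, -1]])

```text
time: 8.75
tool_pos: [0.7302, -0.0263, 0.2937]
ee_rot: [-3.14, -0.071, 0.004]
ft_force: [-11.5, 4.8, 9.7]
gripper_width: 0.265
grasp_force: 58.7
```

Contact is clear: about 10 N above the moving force. Easing off slightly and holding.

jog_arm(increments=[[-0.5, 0, -0.2, 0, 0, 0, -1], [-0.5, 0, -0.2, 0, 0, 0, -1], [-0.5, 0, -0.2, 0, 0, 0, -1], [-0.5, 0, -0.2, 0, 0, 0, -1]])

```text
time: 9.15
tool_pos: [0.7301, -0.0264, 0.2938]
ee_rot: [-3.14, -0.071, 0.002]
ft_force: [-5.5, 4.2, 5.3]
gripper_width: 0.267
grasp_force: 58.5
```

jog_arm(increments=[[-0.8, 0, -0.3, 0, 0, 0, -1], [-0.8, 0, -0.3, 0, 0, 0, -0.3], [-0.8, 0, -0.3, 0, 0, 0, 0.1], [-0.8, 0, -0.3, 0, 0, 0, 0.3], [-0.8, 0, -0.3, 0, 0, 0, 0.3], [-0.8, 0, -0.3, 0, 0, 0, 0.3]])

```text
time: 9.75
tool_pos: [0.7305, -0.0272, 0.2936]
ee_rot: [3.141, 0.07, 0.0]
ft_force: [-0.5, 0.1, 0.6]
gripper_width: 0.651
grasp_force: 0.0
```

jog_arm(increments=[[0, 0, -15, 0, 0, 0, 0.3], [0, 0, -50, 0, 0, 0, 0.3], [-20, 0, -80, 0, 0, 0, 0.3], [-60, 0, -80, 0, 0, 0, 0.3], [-105, 0, -80, 0, 0, 0, 0.3], [-150, 0, -80, 0, 0, 0, 0.3], [-190, 0, -80, 0, 0, 0, 1], [-190, 0, -80, 0, 0, 0, 1]])

```text
time: 10.55
tool_pos: [0.5363, -0.0361, 0.3757]
ee_rot: [3.14, 0.069, 0.0]
ft_force: [0.8, -0.1, 0.4]
gripper_width: 0.961
grasp_force: 0.0
```

```bash
python3 - <<'E'
from h import *
from workcell import r
np.set_printoptions(precision=4,suppress=True)
w=r.read_camera("wrist");s=r.read_camera("side");c=r.read_camera("scene");pickle.dump((w,s,c),open("d2.pkl","wb"))
o=r.get_obs();print(o["tool_pos"],o["ee_rot"],o["ft_force"]);print(plane(s,(324.1,235.8),.092),proj(w,[.53,-.033,.092]))
a=cv2.resize(w["frame"],(400,300));b=cv2.resize(s["frame"][100:310,220:500],(400,300),interpolation=cv2.INTER_CUBIC)
e=cv2.resize(c["frame"][180:330,200:400],(400,300),interpolation=cv2.INTER_CUBIC);x,y=np.round(proj(w,[.53,-.033,.092])).astype(int);x=np.clip(x,60,580);y=np.clip(y,45,435)
f=cv2.resize(w["frame"][y-45:y+45,x-60:x+60],(400,300),interpolation=cv2.INTER_CUBIC);print("crop",x-60,y-45)
cv2.imwrite("pics/m3.png",cv2.convertScaleAbs(np.vstack([np.hstack([a,b]),np.hstack([e,f])]),alpha=1.4,beta=15))
E
```

```text
[ 0.5414 -0.0354  0.3751] [3.1407 0.0703 0.0039] [-0.4707 -0.1868  0.1365]
[ 0.5343 -0.0364  0.092 ] [307.7006 202.344 ]
crop 248 157
```

View pics/m3.png

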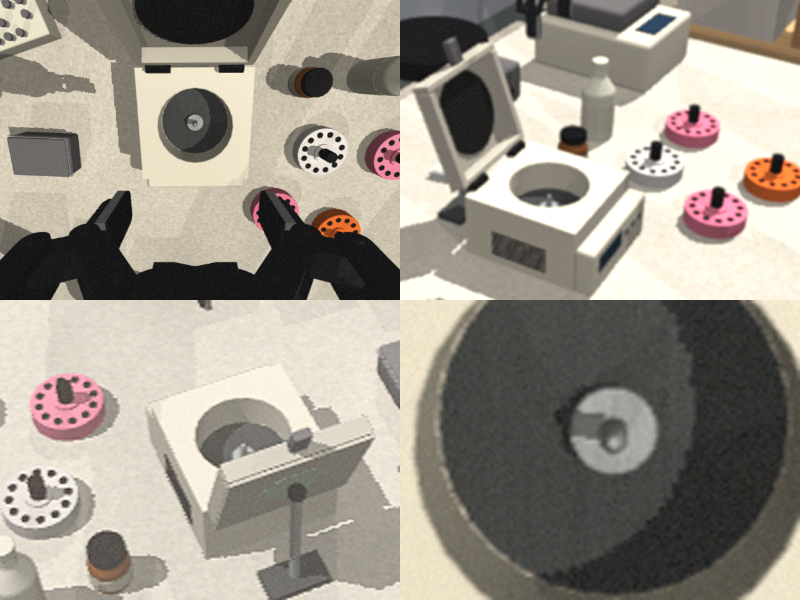

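The lid rests on the ball (scene panel). The spindle and its seat are clear in the wrist view near (312,197). Now to measure them precisely, along with the rotor.

```bash
cat > m.py <<'E'
from h import *
np.set_printoptions(precision=4,suppress=True)
def blob(m,seed):
    k,l,s,ce=cv2.connectedComponentsWithStats(m.astype(np.uint8))
    ys,xs=np.nonzero(l);i=np.argmin((xs-seed[0])**2+(ys-seed[1])**2);return l==l[ys[i],xs[i]]
def ell(m):
    c=max(cv2.findContours(m.astype(np.uint8),cv2.RETR_EXTERNAL,cv2.CHAIN_APPROX_NONE)[0],key=cv2.contourArea);return cv2.fitEllipse(cv2.convexHull(c))
E
python3 - <<'E'
from m import *
w,s,c=pickle.load(open("d2.pkl","rb"))
g=cv2.cvtColor(w["frame"],cv2.COLOR_BGR2GRAY)
b=blob(g>80,(311,203));b=blob((g>80)&(np.hypot(*np.indices(g.shape)-np.array([197,312])[:,None,None])<30),(306,196))
e=ell(b);print("seat",e,b.sum(),plane(w,e[0],.068))
print("tip",plane(w,(311.9,197.8),.092))
hsv=cv2.cvtColor(w["frame"],cv2.COLOR_BGR2HSV)
print("gray at seat/knob",g[196,306],g[240,500],hsv[240,490])
m=blob((g>120)&(hsv[...,1]<22),(490,240));e=ell(m);print("rotor",e,m.sum(),plane(w,e[0],.030))
# side: bright spindle
gs=cv2.cvtColor(s["frame"],cv2.COLOR_BGR2GRAY);print(gs[226:250:2,312:338:2])
# knob triangulated, wrist+scene, wrist+side
E
```

```text
seat ((311.79559326171875, 195.79135131835938), (24.87516975402832, 25.11008071899414), 1.0846079587936401) 375 [ 0.5339 -0.0376  0.068 ]
tip [ 0.5356 -0.0377  0.092 ]
gray at seat/knob 59 79 [120  16  16]Traceback (most recent call last):
  File "<stdin>", line 9, in <module>
  File "m.py", line 7, in ell
    c=max(cv2.findContours(m.astype(np.uint8),cv2.RETR_EXTERNAL,cv2.CHAIN_APPROX_NONE)[0],key=cv2.contourArea);return cv2.fitEllipse(cv2.convexHull(c))
                                                                                                                      ~~~~~~~~~~~~~~^^^^^^^^^^^^^^^^^^^
cv2.error: OpenCV(4.12.0) /io/opencv/modules/imgproc/src/shapedescr.cpp:361: error: (-201:Incorrect size of input array) There should be at least 5 points to fit the ellipse in function 'fitEllipseNoDirect'
```

```bash
python3 - <<'E'
from m import *
from workcell import r
o=r.get_obs();print(o["tool_pos"],o["qpos"].round(2));goto(o,[.472,-.324,.2],1.0)
E
```

```text
[ 0.5414 -0.0354  0.3751] [ 0.08  0.24 -0.15  1.83  0.04  1.08 -1.61]
goto [-82.7 285.2 174.9] [ 0.001 -0.002 -0.955]
```

jog_arm(increments=[[-11, 38, 10, 0, 0, -0.13, 1], [-22, 76, 30, 0, 0, -0.26, 1], [-33, 114, 60, 0, 0, -0.39, 1], [-44, 152, 90, 0, 0, -0.52, 1], [-55, 190, 120, 0, 0, -0.65, 1], [-66, 228, 150, 0, 0, -0.78, 1], [-77, 266, 170, 0, 0, -0.91, 1], [-83, 285, 175, 0, 0, -0.955, 1]])

```text
time: 11.5
tool_pos: [0.4693, -0.3276, 0.1956]
ee_rot: [-2.754, -1.506, 0.004]
ft_force: [1.3, 0.7, -0.6]
gripper_width: 0.999
grasp_force: 0.0
```

```bash
python3 - <<'E'
from m import *
from workcell import r
w=r.read_camera("wrist");pickle.dump(w,open("w3.pkl","wb"))
o=r.get_obs();print(o["tool_pos"],o["ee_rot"])
p=proj(w,[.4717,-.3238,.067]);print("knob pred",p,proj(w,[.4717,-.3238,.03]))
c=w["frame"].copy();cv2.circle(c,tuple(int(v) for v in p),4,(0,0,255),1)
cv2.imwrite("pics/w3.png",cv2.convertScaleAbs(c,alpha=1.3,beta=15))
E
```

```text
[ 0.4686 -0.3301  0.1958] [-2.7566 -1.5038  0.0048]
knob pred [312.4083 224.8921] [312.5401 214.3841]
```

View pics/w3.png

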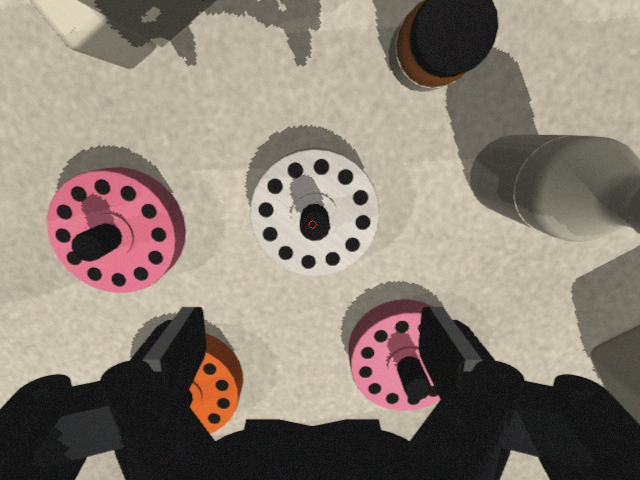

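The wrist view shows the silver rotor disc centred at (314.5,212) and its knob at (314,223), within about 2 mm of the prediction. The pink and orange ones and the bottle are clear of the fingers.

```bash
python3 - <<'E'
from m import *
from workcell import r
w=pickle.load(open("w3.pkl","rb"))
g=cv2.cvtColor(w["frame"],cv2.COLOR_BGR2HSV)
m=blob((g[...,1]<25)&(g[...,2]>150),(290,225));e=ell(m);print(e,m.sum())
print(plane(w,(314.5,212),.030),plane(w,e[0],.03),plane(w,(314.5,223),.067))
goto(r.get_obs(),np.r_[plane(w,(314.5,212),.030)[:2],.034])
E
```

```text
((313.98785400390625, 214.92825317382812), (118.17232513427734, 126.20123291015625), 95.28890991210938) 2485
[ 0.4742 -0.3229  0.03  ] [ 0.4725 -0.3249  0.03  ] [ 0.4738 -0.3234  0.067 ]
goto [  9.4   1.3 161.8] [0. 0. 0.]
```

jog_arm(increments=[[5, 0, 40, 0, 0, 0, 1], [5, 0, 80, 0, 0, 0, 1], [5, 0, 80, 0, 0, 0, 1], [5, 0, 80, 0, 0, 0, 1]])

```text
time: 11.95
tool_pos: [0.4739, -0.3196, 0.1186]
ee_rot: [-2.756, -1.506, 0.001]
ft_force: [0.0, -0.2, 0.6]
gripper_width: 1.001
grasp_force: 0.0
```

```bash
python3 - <<'E'
from m import *
from workcell import r
o=r.get_obs();print(o["tool_pos"],o["ee_rot"],o["dq"]);goto(o,[.4735,-.3233,.034],1.0)
E
```

```text
[ 0.4739 -0.3196  0.1186] [-2.7558 -1.5058  0.001 ] [ 0.0064 -0.0452 -0.0034 -0.0143  0.0009 -0.0003  0.0031]
goto [-3.3  1.7 84.6] [-0.001 -0.     0.   ]
```

jog_arm(increments=[[-3.3, 1.7, 35, 0, 0, 0, 1], [-3.3, 1.7, 65, 0, 0, 0, 1], [-3.3, 1.7, 80, 0, 0, 0, 1], [-3.3, 1.7, 84, 0, 0, 0, 1], [-3.3, 1.7, 84, 0, 0, 0, 1], [-3.3, 1.7, 84, 0, 0, 0, 1]])

```text
time: 12.55
tool_pos: [0.4739, -0.324, 0.0364]
ee_rot: [2.755, 1.505, 0.002]
ft_force: [0.0, -0.4, -0.2]
gripper_width: 0.997
grasp_force: 0.0
```

jog_arm(increments=[[0, 0, 0, 0, 0, 0, -0.2], [0, 0, 0, 0, 0, 0, -0.5], [0, 0, 0, 0, 0, 0, -1], [0, 0, 0, 0, 0, 0, -1], [0, 0, 0, 0, 0, 0, -1], [0, 0, 0, 0, 0, 0, -1], [0, 0, 0, 0, 0, 0, -1]])

```text
time: 13.25
tool_pos: [0.4729, -0.3235, 0.0352]
ee_rot: [2.757, 1.506, 0.0]
ft_force: [-1.7, -0.1, 6.1]
gripper_width: 0.264
grasp_force: 58.5
```

jog_arm(increments=[[0, 0, -15, 0, 0, 0, -1], [0, 0, -45, 0, 0, 0, -1], [0, 0, -80, 0, 0, 0, -1], [0, 0, -115, 0, 0, 0, -1], [0, 0, -150, 0, 0, 0, -1], [0, 0, -160, 0, 0, 0, -1], [0, 0, -160, 0, 0, 0, -1]])

```text
time: 13.95
tool_pos: [0.473, -0.3237, 0.1956]
ee_rot: [2.756, 1.505, 0.001]
ft_force: [-0.4, -0.8, -3.8]
gripper_width: 0.263
grasp_force: 59.4
```

```bash
python3 - <<'E'
from m import *
from workcell import r
w=r.read_camera("wrist");s=r.read_camera("side")
o=r.get_obs();print(o["tool_pos"],o["ee_rot"],o["ft_force"],o["torque"],o["grasp_force"],o["qpos"].round(2));goto(o,[.5345,-.0373,.195],1.52)
a=cv2.resize(w["frame"],(400,300));x,y=proj(s,o["tool_pos"]).astype(int);print(x,y)
b=cv2.resize(s["frame"][y-60:y+60,x-80:x+80],(400,300),interpolation=cv2.INTER_CUBIC)
cv2.imwrite("pics/m4.png",cv2.convertScaleAbs(np.hstack([a,b]),alpha=1.3,beta=15));pickle.dump((w,s),open("d4.pkl","wb"))
E
```

```text
[ 0.4719 -0.323   0.1933] [-2.7558 -1.5051  0.0018] [-0.7506  0.9187 -4.0983] [-0.0217  0.0062  0.0246] 59.39162492752075 [ 0.68  0.47 -0.25  1.98  0.17  0.71 -0.25]
goto [ 274.2 -101.8   -1.5] [-0.002 -0.    -0.52 ]
403 157
```

View pics/m4.png

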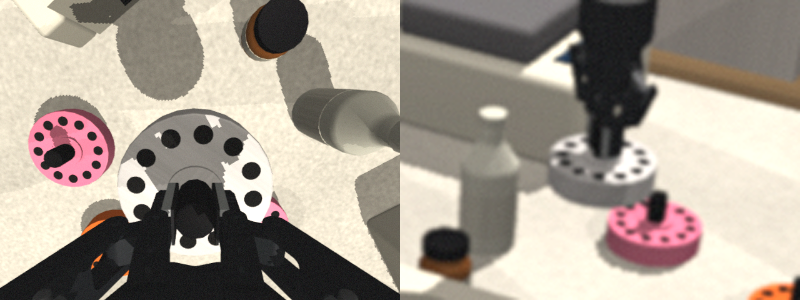

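The rotor is held level and clear. Its disc in the wrist panel is centred near (195,181), which is (312,290) at full scale. Checking its offset from the tool axis while moving over the spindle.

jog_arm(increments=[[30, -11, -2, 0, 0, -0.07, -1], [70, -26, -2, 0, 0, -0.15, -1], [112, -42, -2, 0, 0, -0.24, -1], [154, -57, -2, 0, 0, -0.33, -1], [196, -73, -2, 0, 0, -0.42, -1], [236, -88, -2, 0, 0, -0.5, -1], [264, -98, -2, 0, 0, -0.52, -1], [274, -102, -2, 0, 0, -0.52, -1]])

```text
time: 14.85
tool_pos: [0.5348, -0.0336, 0.1948]
ee_rot: [-2.269, -2.168, 0.001]
ft_force: [-0.8, 0.1, -3.4]
gripper_width: 0.263
grasp_force: 59.2
```

jog_arm(increments=[[0, 0, 0, 0, 0, 0, -1], [0, 0, 0, 0, 0, 0, -1]])

```text
time: 15.05
tool_pos: [0.5342, -0.0389, 0.1955]
ee_rot: [-2.277, -2.162, 0.004]
ft_force: [0.2, -0.4, -3.6]
gripper_width: 0.261
grasp_force: 59.2
```

```bash
python3 - <<'E'
from m import *
from workcell import r
w,s=pickle.load(open("d4.pkl","rb"))
T=np.array([.4729,-.3236,.1944])
for z in(0,-.005,-.01):print(proj(w,T+[0,0,z]),proj(s,T+[0,0,z]))
def disc(c,seed,n):
    h=cv2.cvtColor(c["frame"],cv2.COLOR_BGR2HSV)
    m=blob((h[...,1]<28)&(h[...,2]>95),seed);e=ell(m);print(n,e,m.sum(),cv2.boundingRect(m.astype(np.uint8)))
disc(w,(230,310),"w");disc(s,(385,165),"s")
w2=r.read_camera("wrist");s2=r.read_camera("side");o=r.get_obs();print(o["tool_pos"],o["ee_rot"],o["ft_force"]);pickle.dump((w2,s2,o),open("d5.pkl","wb"))
goto(o,[.5345,-.0373,.195],1.52)
E
```

```text
[311.3546 306.9387] [403.3927 157.3558]
[311.3576 301.7965] [403.2164 159.0894]
[311.3603 296.9479] [403.0407 160.8163]
w ((311.85626220703125, 294.54132080078125), (225.51170349121094, 248.92568969726562), 88.5049819946289) 17124 (188, 182, 249, 175)
s ((384.5, 161.0), (3.4156503677368164, 4.183300018310547), 0.0) 14 (383, 160, 4, 4)
[ 0.5344 -0.0396  0.196 ] [-2.2797 -2.1609  0.0026] [-0.1487  0.3966 -5.0506]
goto [2.3 0.  1. ] [-0.002  0.001 -0.003]
```

```bash
python3 - <<'E'
from m import *
t=np.linspace(0,6.283,360)
def rim(c,T,R=.056):
    q=np.array([proj(c,T+[R*np.cos(a),R*np.sin(a),0]) for a in t]);return np.r_[q.min(0),q.max(0)]
def disc(c,box):
    x0,y0,x1,y1=box;h=cv2.cvtColor(c["frame"],cv2.COLOR_BGR2HSV);g=h[...,2].copy()
    m=np.zeros_like(g);m[y0:y1,x0:x1]=((h[...,1]<28)&(g>95))[y0:y1,x0:x1];return m
w,s=pickle.load(open("d4.pkl","rb"));w2,s2,o=pickle.load(open("d5.pkl","rb"))
for c,T in((w,np.array([.4719,-.323,.1933])),(w2,o["tool_pos"])):
    for z in(-.003,-.006):print(z,rim(c,T+[0,0,z]),rim(c,T+[0,0,z-.03]))
h=cv2.cvtColor(w["frame"],cv2.COLOR_BGR2HSV);print(h[165:200:2,312,2],h[165:200:2,312,1])
for y in(250,270,290):
  row=h[y,170:460];print(y,row[::10,2])
E
```

```text
-0.003 [181.3477 174.7245 435.9109 407.4234] [201.0991 167.6749 417.04   369.2161]
-0.006 [183.637  173.897  433.724  403.0579] [202.7479 167.0955 415.4642 365.9702]
-0.003 [185.2431 177.5776 443.9136 413.0878] [204.9024 169.928  423.7895 373.5999]
-0.006 [187.5253 176.6773 441.5756 408.5681] [206.5391 169.3012 422.1141 370.2524]
[179 175 169 181 132  71  70  71  85 109 102 104  98 100 102 101 101 100] [36 38 36 38 37 25 29 29 27 21 20 25 21 20 28 30 25 31]
250 [206  95 174  94  98   9  13  16  99  98 100 100 101  99 101 104  99  98
  97  93  83 157 193 190 191 192 174 189 180]
270 [105 170 140 185 186 186 183  98 101  96  94  97  76  97  99 101  72 100
  96 185 190 185  17  16  14 192 192 184 181]
290 [184 182 170 173  16  17  59 187 102  97  83  98  99   5   5   4 101  99
  98 162 195 191 188 190 188 185 195 181 180]
```

```bash
python3 - <<'E'
from m import *
w2,s2,o=pickle.load(open("d5.pkl","rb"));w,s,c=pickle.load(open("d2.pkl","rb"))
h=cv2.cvtColor(w2["frame"],cv2.COLOR_BGR2HSV);print(h[165:200,316,2]);
for y in (260,280):print(h[y,175:215:2,2],h[y,420:460:2,2])
# side: difference from the empty view
for T in (o["tool_pos"],):
  t=np.linspace(0,6.283,90)
  for z in(-.005,-.035):
    q=np.array([proj(s2,T+[.056*np.cos(a),.056*np.sin(a),z]) for a in t]);print("side rim",z,q.min(0),q.max(0),proj(s2,T+[0,0,z]))
df=cv2.absdiff(s2["frame"],s["frame"]).max(2)
x,y=proj(s2,o["tool_pos"]-[0,0,.02]).astype(int)
hs=cv2.cvtColor(s2["frame"],cv2.COLOR_BGR2HSV)
print(x,y)
for yy in range(y-22,y+24,3):print(yy,hs[yy,x-54:x+56:3,2])
cv2.imwrite("pics/s2.png",s2["frame"])
E
```

```text
[ 29  27  30  26  26  34  26  33  39  66  63  59  63  66  65  73  83 104
 118 115 112 112 112 112 111 116 112 111 108 109 111 113 111 112 114]
[204 203 205 203 204 202 202 201 204 164 193 199 199 195 199 198 198 193
 189 192] [196 191 190 189 183 152 192 193 195 192 195 195 193 190 191 191 192 191
 191 192]
[202 203 204 204 203 204 185 176 196 199 195 197 199 199 199 199 199 199
 198 201] [194 196 193 193 195 193 195 185 187 192 191 190 191 193 189 192 191 190
 189 192]
side rim -0.005 [300.8236 187.2296] [349.8774 212.7385] [325.3625 199.5414]
side rim -0.035 [300.9442 198.1147] [349.3739 224.0657] [325.1709 210.6453]
325 205
183 [ 13  12  16  13   8  51  63  69  73  72 117 171 175 174 177  46  36  14
 144  77  10  13  11   6  52 118  80  85  87  87  87  87  85 169 186 180
 181]
186 [ 13  15  15  14   8  54  63  66  73  71 106 156 180 177 180  55  23  12
  15  15  10  13  10  79 170 134  81  85  86  86  88  87  86 174 186 183
 187]
189 [ 16  14  14  14  13  63  63  63  71  71  82 126 180 178 179  56  25   8
  10  52  29  12  58  27  25  34  69  86  86  88  90  87  86 186 186 184
 18
[... 1330 characters left out ...]
85  84  87  86  89  84  84  91 194 207 206 207 206 205 203 197 194 192
 191]
219 [172 163 118 134 178 194 195 194 193 195 164  80  74  82  83  84  87  85
  85  87  89  89  85  85  82 130 208 206 207 206 206 206 206 206 198 194
 193]
222 [160 109  33  72 203 206 203 193 195 159  77  70  71  74  78  85  84  85
  84  87  88  88  87  87  84  80 135 206 206 206 206 206 207 205 207 203
 129]
225 [108  30  13  23 192 207 207 206 184  93  79  69  71  74  75  75  81  88
  92  90  88  89  89  86  83  83  79 175 207 205 205 205 206 206 207 156
 101]
228 [ 23  15  31 172 207 206 208 166 105  86  74  70  71  73  76  84  92  91
  90  90  89  91  86  83  80  82  79 126 204 205 207 206 205 207 172  96
 111]
```

jog_arm(increments=[[3, 0, 15, 0, 0, 0, -1], [3, 0, 25, 0, 0, 0, -1], [3, 0, 30, 0, 0, 0, -1], [3, 0, 30, 0, 0, 0, -1], [3, 0, 30, 0, 0, 0, -1], [3, 0, 30, 0, 0, 0, -1]])

```text
time: 15.75
tool_pos: [0.5354, -0.0348, 0.1671]
ee_rot: [2.277, 2.163, 0.001]
ft_force: [-1.1, 0.6, -3.9]
gripper_width: 0.265
grasp_force: 59.4
```

```bash
python3 - <<'E'
from m import *
from workcell import r
for i in range(3):
    w=r.read_camera("wrist");o=r.get_obs();print(o["tool_pos"],o["ee_rot"],o["dq"][:3])
pickle.dump((w,o),open("d6.pkl","wb"));goto(o,[.5345,-.0355,.13],1.52)
h=cv2.cvtColor(w["frame"],cv2.COLOR_BGR2HSV);print(h[165:200,316,2])
E
```

```text
[ 0.5354 -0.0348  0.1671] [2.2772 2.1636 0.0007] [-0.0023 -0.0002  0.0002]
[ 0.5354 -0.0347  0.1671] [2.277  2.1637 0.0007] [-0.0005  0.0016 -0.0017]
[ 0.5354 -0.0347  0.1671] [2.2771 2.1637 0.0006] [-0.0009  0.0013  0.0014]
goto [-0.8 -0.8 37.1] [ 0.001  0.    -0.   ]
[ 30  31  27  26  29  28  29  26  37  63  63  63  68  63  69  71  81 108
 117 110 113 111 113 112 115 111 111 108 111 111 111 112 111 113 111]
```

```bash
python3 - <<'E'
from m import *
w,o=pickle.load(open("d6.pkl","rb"));T=o["tool_pos"]
for off in(0,-.002,-.004):
    p=T+[0,off,-.005];print(off,proj(w,p+[0,.056,0]),proj(w,p+[0,.056,-.03]),proj(w,p+[.056,0,0]),proj(w,p-[.056,0,0]))
E
```

```text
0 [306.7234 175.3888] [307.5872 168.2515] [441.0404 297.493 ] [187.6936 309.2599]
-0.002 [307.     180.4511] [307.8155 172.5061] [440.8082 301.6334] [188.3645 313.3165]
-0.004 [307.2745 185.4734] [308.0424 176.7325] [440.5776 305.7442] [189.0307 317.3444]
```

jog_arm(increments=[[0, -0.8, 15, 0, 0, 0, -1], [0, -0.8, 28, 0, 0, 0, -1], [0, -0.8, 34, 0, 0, 0, -1], [0, -0.8, 34, 0, 0, 0, -1], [0, -0.8, 34, 0, 0, 0, -1]])

```text
time: 16.4
tool_pos: [0.5345, -0.0345, 0.1327]
ee_rot: [-2.277, -2.164, 0.0]
ft_force: [0.3, 0.2, -3.4]
gripper_width: 0.264
grasp_force: 59.4
```

jog_arm(increments=[[0, 0, 2, 0, 0, 0, -1], [0, 0, 4, 0, 0, 0, -1], [0, 0, 6, 0, 0, 0, -1]])

```text
time: 16.7
tool_pos: [0.5345, -0.0347, 0.1268]
ee_rot: [2.277, 2.164, 0.0]
ft_force: [-0.3, 0.5, -2.8]
gripper_width: 0.267
grasp_force: 59.4
```

jog_arm(increments=[[0, 0, 2, 0, 0, 0, -1], [0, 0, 4, 0, 0, 0, -1]])

```text
time: 16.9
tool_pos: [0.5344, -0.0347, 0.1226]
ee_rot: [2.277, 2.164, -0.0]
ft_force: [0.5, 0.0, -4.2]
gripper_width: 0.263
grasp_force: 59.4
```

jog_arm(increments=[[0, 0, 2, 0, 0, 0, -1], [0, 0, 4, 0, 0, 0, -1]])

```text
time: 17.1
tool_pos: [0.5344, -0.0346, 0.1185]
ee_rot: [-2.277, -2.164, 0.0]
ft_force: [-0.5, -0.5, -3.4]
gripper_width: 0.264
grasp_force: 59.4
```

jog_arm(increments=[[0, 0, 2, 0, 0, 0, -1], [0, 0, 4, 0, 0, 0, -1]])

```text
time: 17.3
tool_pos: [0.5344, -0.0347, 0.1145]
ee_rot: [-2.277, -2.164, 0.0]
ft_force: [-0.4, -0.1, -4.1]
gripper_width: 0.263
grasp_force: 59.4
```

jog_arm(increments=[[0, 0, 2, 0, 0, 0, -1], [0, 0, 4, 0, 0, 0, -1]])

```text
time: 17.5
tool_pos: [0.5344, -0.0346, 0.1105]
ee_rot: [-2.277, -2.164, 0.0]
ft_force: [-0.2, -0.2, -4.0]
gripper_width: 0.26
grasp_force: 59.4
```

jog_arm(increments=[[0, 0, 1.5, 0, 0, 0, -1], [0, 0, 3, 0, 0, 0, -1]])

```text
time: 17.7
tool_pos: [0.5343, -0.0346, 0.1076]
ee_rot: [-2.277, -2.164, 0.0]
ft_force: [0.3, -0.2, -3.6]
gripper_width: 0.261
grasp_force: 59.4
```

It slides onto the spindle freely. The last few millimetres go gently.

jog_arm(increments=[[0, 0, 1, 0, 0, 0, -1], [0, 0, 2, 0, 0, 0, -1]])

```text
time: 17.9
tool_pos: [0.5344, -0.0347, 0.1057]
ee_rot: [2.277, 2.164, 0.0]
ft_force: [0.4, 0.2, -3.5]
gripper_width: 0.266
grasp_force: 59.4
```

jog_arm(increments=[[0, 0, 0.8, 0, 0, 0, -1], [0, 0, 1.6, 0, 0, 0, -1]])

```text
time: 18.1
tool_pos: [0.5344, -0.0346, 0.1041]
ee_rot: [2.277, 2.164, 0.0]
ft_force: [0.2, -0.6, -3.9]
gripper_width: 0.265
grasp_force: 59.4
```

jog_arm(increments=[[0, 0, 0.7, 0, 0, 0, -1]])

```text
time: 18.2
tool_pos: [0.5344, -0.0346, 0.1034]
ee_rot: [-2.277, -2.164, 0.0]
ft_force: [-0.2, 0.5, -3.4]
gripper_width: 0.269
grasp_force: 59.4
```

jog_arm(increments=[[0, 0, 0.6, 0, 0, 0, -1]])

```text
time: 18.3
tool_pos: [0.5344, -0.0346, 0.1031]
ee_rot: [2.277, 2.164, -0.0]
ft_force: [-3.1, 0.5, 9.1]
gripper_width: 0.261
grasp_force: 60.5
```

It is seated at TCP z 0.103, as predicted. Release.

jog_arm(increments=[[0, 0, -0.2, 0, 0, 0, -1], [0, 0, -0.2, 0, 0, 0, -0.3], [0, 0, -0.2, 0, 0, 0, 0], [0, 0, -0.2, 0, 0, 0, 0.1], [0, 0, -0.2, 0, 0, 0, 0.1], [0, 0, -0.2, 0, 0, 0, 0.1]])

```text
time: 18.9
tool_pos: [0.5344, -0.0346, 0.103]
ee_rot: [2.277, 2.164, 0.0]
ft_force: [-0.9, 1.3, 1.1]
gripper_width: 0.544
grasp_force: 0.0
```

jog_arm(increments=[[0, 0, -10, 0, 0, 0, 0.1], [0, 0, -40, 0, 0, 0, 0.1], [0, 0, -80, 0, 0, 0, 0.1], [0, 0, -110, 0, 0, 0, 0.1], [0, 0, -150, 0, 0, 0, 0.1], [0, 0, -190, 0, 0, 0, 0.1], [0, 0, -190, 0, 0, 0, 0.1], [0, 0, -190, 0, 0, 0, 0.1]])

```text
time: 19.7
tool_pos: [0.5345, -0.0347, 0.2944]
ee_rot: [2.276, 2.162, 0.002]
ft_force: [-0.0, -0.8, -0.6]
gripper_width: 0.549
grasp_force: 0.0
```

```bash
python3 - <<'E'
from m import *
from workcell import r
w=r.read_camera("wrist");s=r.read_camera("side");o=r.get_obs();print(o["tool_pos"],o["ft_force"],o["gripper_width"],o["grasp_force"])
h=cv2.cvtColor(w["frame"],cv2.COLOR_BGR2HSV);X=np.array([.5345,-.0373,.098])
x,y=proj(w,X);print("pred disc centre",x,y,"rim",[proj(w,X+v).round(1) for v in np.array([[.056,0,0],[-.056,0,0],[0,.056,0],[0,-.056,0]])],"knob top",proj(w,X+[0,0,.037]))
m=np.zeros(h.shape[:2],bool);yy,xx=np.indices(m.shape);m=(np.hypot(xx-x,yy-y)<70)&(h[...,2]>105)&(h[...,1]<32);e=ell(m);print(e,plane(w,e[0],.098))
k=blob((h[...,2]<40)&(np.hypot(xx-x,yy-y)<35),proj(w,X+[0,0,.037]));print("knob blob",cv2.boundingRect(k.astype(np.uint8)))
k2=proj(s,[.5345,-.0373,.118]);hs=cv2.cvtColor(s["frame"],cv2.COLOR_BGR2HSV);yy,xx=np.indices(m.shape)
b=blob((hs[...,2]<50)&(np.hypot(xx-k2[0],yy-k2[1])<12),k2);q=np.argwhere(b).mean(0)[::-1];print("side knob pred",k2,"seen",q,b.sum(),cv2.boundingRect(b.astype(np.uint8)),proj(s,[.5345,-.0373,.135]))
# lid unchanged since release?
_,s0,_=pickle.load(open("d2.pkl","rb"));df=cv2.absdiff(s["frame"],s0["frame"]).max(2);print("lid diff",df[120:215,230:305].mean(),(df[120:215,230:305]>40).sum())
E
```

```text
[ 0.5337 -0.0348  0.2925] [ 0.8003 -0.328  -1.2226] 0.5467744826074037 0.0
pred disc centre 312.6095683853389 215.04858859338427 rim [array([372., 212.]), array([253.5, 218. ]), array([309.5, 154.1]), array([315.5, 270.5])] knob top [312.7602 224.5322]
((311.33868408203125, 211.42559814453125), (114.95982360839844, 117.36967468261719), 84.01097106933594) [ 0.5335 -0.0338  0.098 ]
knob blob (298, 204, 27, 32)
side knob pred [324.3556 226.5204] seen [323.7222 227.0952] 126 (319, 220, 10, 16) [324.4559 220.4822]
lid diff 5.273964912280702 78
```

```bash
python3 -c "
from workcell import r
print(r.sign_off())"
```

```text
the job is handed in; nothing more can be done
None
```

I opened the lid until it pressed on its stop and left it resting there. I then seated the silver rotor fully home on the spindle, let go of it and handed the job in at about 20 s; no verdict came back. The final camera check agreed with the expected rotor position, and I had no direct reading of the force on the stop.

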